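# Put returned hardware back in its trays

## Task

Four returned pieces of hardware (a hexagon nut, a shaft collar, a knob and a drawer pull) lie mixed on the stockroom bench: put each one into the blue tray whose ledge shows the same piece as a sample, set down flat on the tray floor, the knob and the pull standing on their feet. Set them down, do not throw or drop them, and leave the two green and white cartons among them where they stand.

Things in the scene. Friction and masses are not known exactly. Their poses are not given: they have to be found in the camera images.
- nut: loose large steel hexagon nut lying flat, 46 mm across flats (53 across corners), 24 high, 30 bore, about 0.2 kg. Origin: centre of its underside; z up along the bore; flats face its own +x and every 60 degrees from there. Any yaw. In the curved row between robot and trays.
- collar: loose round steel shaft collar (a plain ring with a thin black slit) lying flat, 46 mm outside, 26 bore, 16 high, about 0.14 kg. Origin: centre of its underside; z up. Any yaw. In the curved row between robot and trays.
- knob: loose aluminium mushroom-shaped furniture knob standing on its foot, 30 mm high; head 36 mm diameter with its straight rim 18 to 25 mm above the foot, foot 28 mm diameter, neck 16. About 0.06 kg. Origin: centre of the foot's underside; z up. In the curved row between robot and trays.
- pull: loose steel drawer pull standing on two round feet: bar 80 long (x) x 12 wide (y) x 8 mm thick, its top 32 mm up, underside 24, on 10 mm legs 62 apart with 18 mm feet. About 0.09 kg. Origin: on the bench under the bar's middle; x along the bar, at the start within 30 degrees of straight ahead of the robot; z up. In the curved row between robot and trays.
- tray_nut: fixed open blue tray, 120 (x) x 130 (y) x 25 mm high, walls and floor 5 thick. Origin: centre of its underside; z up. Joined to its +x wall (away from the robot, within 17 degrees) a black ledge 62 deep, 20 high, carrying a fixed sample 93 mm along +x from the origin: a hexagon nut 24 mm high: the nuts' tray.
- tray_collar: fixed open blue tray, 120 (x) x 130 (y) x 25 mm high, walls and floor 5 thick. Origin: centre of its underside; z up. Joined to its +x wall (away from the robot, within 17 degrees) a black ledge 62 deep, 20 high, carrying a fixed sample 93 mm along +x from the origin: a round shaft collar 16 mm high: the collars' tray.
- tray_knob: fixed open blue tray, 120 (x) x 130 (y) x 25 mm high, walls and floor 5 thick. Origin: centre of its underside; z up. Joined to its +x wall (away from the robot, within 17 degrees) a black ledge 62 deep, 20 high, carrying a fixed sample 93 mm along +x from the origin: a mushroom knob 30 mm high: the knobs' tray.
- tray_pull: fixed open blue tray, 120 (x) x 130 (y) x 25 mm high, walls and floor 5 thick. Origin: centre of its underside; z up. Joined to its +x wall (away from the robot, within 17 degrees) a black ledge 62 deep, 20 high, carrying a fixed sample 93 mm along +x from the origin: a drawer pull 32 mm high, its bar along the tray's y: the pulls' tray.
- carton1: loose green and white carton, upright, 46 (x) x 40 (y) x 50 mm high, about 0.35 kg; one of two alike standing in the row of parts; to be left alone. Origin: centre of its underside; z up.
- carton2: loose green and white carton, upright, 46 (x) x 40 (y) x 50 mm high, about 0.35 kg; one of two alike standing in the row of parts; to be left alone. Origin: centre of its underside; z up.
Mind the look-alikes: they are no part of the job. Leave any turquoise look-alike of the pull alone.

How it is judged:
By the outcome, as a careful person would: the job done as asked, in the order asked, and still so for the second after the job is handed in, with the robot touching nothing.
It also fails if it takes over 102 s, if anything falls off the work surface, if the arm or the gripper's body presses on something with over 40 N, if the wrist force passes 120 N, or if a joint passes its speed limit or range.

## Robot

A 6-joint arm with a two-finger parallel gripper is mounted at the origin on the work surface. World frame = base frame: x ahead of the robot, y to its left, z up, the work surface at z = 0. Lengths are in m, angles in degrees, forces in N, time in s.
With the tool pointing down it reaches from about 0.25 to 0.775 m from the base axis. Payload 8.9 kg.
Tool frame: the origin (TCP) lies between the finger pads; the fingertips stand 19 mm ahead of it and the grasp point (between the pads) is the TCP; z points along the fingers, y is the line along which they close (so a half turn about z gives the same grasp; the last joint's range is limited). The gripper opens to 85 mm and grips with 20 to 120 N. Pads are 22 mm wide; open, the fingers measure 114 mm over their backs; the gripper's body (76 mm by 85 mm) begins 54 mm behind the grasp point. The pads swing forward as they close: fully open they stand 13 mm farther back than shut.
Start: joints at [58.367, 16.656, -8.789, 64.555, 0, 82.019], TCP at [0.211, 0.481, 0.25] pointing down, gripper open.
Joint ranges: [-144.48, 144.48], [-52.06, 99.96], [-74.48, 78.29], [-112.23, 115.85], [-86.99, 84.42], [-180, 180]. Speed limits (degrees/s): [127.2, 127.2, 159.86, 180, 180, 180].

## Interface

Orientations are given as a 3x3 rotation matrix whose columns are the frame's x, y, z axes.
In Python, from cell import get_obs, snapshot, camera_model, close_job gives the robot as it stands.
- The arm moves only by the shell command python3 -m inch 'ROWS' [FORCE]. ROWS is JSON, a list of rows, each a list of 5 numbers: the closure, from 0 (fully open) to 1 (shut), then the shift along the tool's x, y, z in mm, then the turn about the tool's z in degrees. A call has 1 to 12 rows; each row shifts and turns the commanded pose from where the row before left it, along the tool's axes as they then stand; what a row does not reach is not made up. A row lasts 1/10 s, in which the tool goes at most 50 mm and 8.59 degrees, less where a joint would pass 70% of its speed; a pose out of reach is approached as far as the arm can. A call with a gripper value outside its range is refused whole. The fingers move at their own pace and stop on an object; FORCE is the grip in N (left out, the last holds). Time passes only in rows, so rows that do not move let the fingers close. It gives the time, the measured TCP pose, the force, the opening and the grip force at its end, in the units of the state.
- get_obs(): the state, without advancing time (a new reading comes with each control period).
- snapshot(name): name is "side" or "top" or "wrist"; returns (picture, depth): 420x560x3 uint8, blue, green, red; 420x560 float32, m along the optical axis (not along the pixel's ray), 0 where there is no reading.
- camera_model(name): a dict with "K" (3x3 intrinsics, pixels), "R" (3x3) and "t" (3): a world point X has camera coordinates R X + t; the wrist camera has in their place "hand_eye" (4x4, takes a point from camera to tool coordinates, whose origin is the TCP and whose axes are the flange's). Camera axes: x right, y down, z forward; pixel columns grow to the right and rows downward; lengths in m; the calibration is good to about 2 mm. A picture is of the moment at which its call begins: read the wrist's pose just before it. camera_model takes no time and is no camera call.
- close_job(): hands the job in; it is judged then, once.
The state is a dict: "time_s": time; "joints": joint angles; "qvel": joint speeds; "effort": joint torques, N m; "tcp_pos": TCP position; "ee_rot": TCP orientation; "contact_force": force on the tool from outside, world axes, zero at the start; "torque": the same for the moment, N m; "finger_gap": finger opening in m; "gripper_force": force on a finger pad.
Only numpy, scipy, OpenCV 4.12 (cv2) and the standard library are available. Lean on these libraries where they do the work, as an engineer would, in place of code of your own. Each camera call takes 0.05 s, during which the arm holds its last target. There are 200 camera calls.

## Working session

There is one attempt and no reset: what is moved stays moved. The work goes in short steps, Python scripts to look and compute and a shell command to move; the robot and the scene stay as the last step left them, time stands still between calls to the robot, and variables do not carry over. Pictures are saved under pics/ and viewed, at most 14 in all, crops included, and the job is handed in when it is done.

```bash
mkdir -p pics; ls; python3 - <<'E'
from cell import *
import cv2,numpy as np
for n in ["top","side"]:
    p,d=snapshot(n); cv2.imwrite(f"pics/{n}0.png",p); np.savez(f"{n}0.npz",p=p,d=d)
    m=camera_model(n); print(n,{k:np.round(v,4).tolist() for k,v in m.items()})
m=camera_model("wrist"); print({k:np.round(v,4).tolist() for k,v in m.items()})
o=get_obs(); print(o["time_s"],o["tcp_pos"],o["ee_rot"],o["finger_gap"])
E
```

```text
pics
top {'K': [[400.4936, 0.0, 281.1586], [0.0, 400.4936, 214.6115], [0.0, 0.0, 1.0]], 'R': [[-0.0117, -0.9997, 0.0216], [-0.9952, 0.0095, -0.0977], [0.0975, -0.0226, -0.995]], 't': [0.0057, 0.4752, 0.8379]}
side {'K': [[406.4267, 0.0, 282.0169], [0.0, 406.4267, 203.9144], [0.0, 0.0, 1.0]], 'R': [[0.8132, -0.5819, -0.0142], [-0.4328, -0.5882, -0.6832], [0.3892, 0.5617, -0.7301]], 't': [-0.3974, 0.2329, 1.0155]}
{'K': [[378.2025, 0.0, 274.0585], [0.0, 378.2025, 216.1236], [0.0, 0.0, 1.0]], 'hand_eye': [[0.0012, -0.9622, -0.2722, 0.0688], [1.0, 0.0013, -0.0004, 0.0017], [0.0007, -0.2722, 0.9622, -0.1217], [0.0, 0.0, 0.0, 1.0]]}
0.1 [0.21042028 0.48059548 0.24980551] [[-9.15991013e-01  4.01198294e-01 -6.27387133e-04]
 [ 4.01198741e-01  9.15990522e-01 -9.65999096e-04]
 [ 1.87123478e-04 -1.13655342e-03 -9.99999337e-01]] 0.08504805589522156
```

View pics/top0.png

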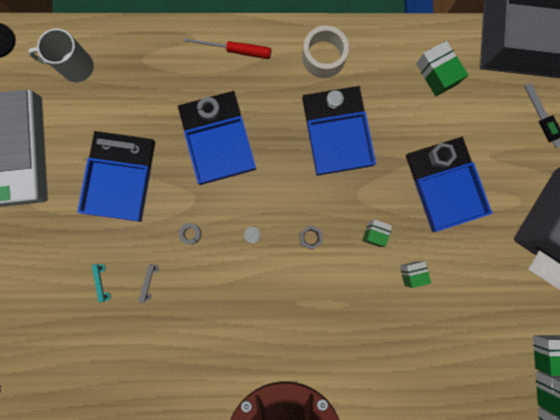

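View pics/side0.png

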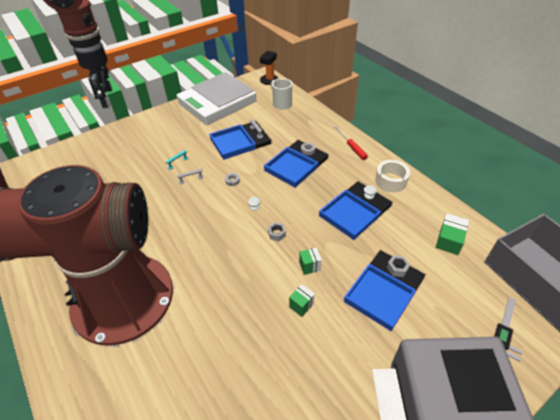

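Top view shows: pull (148,283) next to its turquoise look-alike (100,283), collar (190,234), knob (252,235), nut (311,237), cartons (378,233) and (416,274). Tray centres, left to right: pull (116,190), collar (220,150), knob (341,142), nut (452,195). The ledge samples, nut (443,155), collar (208,107), knob (335,99) and pull (118,145), could also be taken for the parts, but they are fixed, so the parts in the row are the ones to pick.

```bash
cat > h.py <<'E'
from cell import *
import cv2,numpy as np
def px2w(u,v,z,n="top"):
    m=camera_model(n);R=np.array(m["R"]);t=np.array(m["t"]);K=np.array(m["K"])
    c=-R.T@t; r=R.T@np.linalg.solve(K,[u,v,1.]); return c+r*(z-c[2])/r[2]
def cloud(d,n="top"):
    m=camera_model(n);R=np.array(m["R"]);t=np.array(m["t"]);K=np.array(m["K"])
    v,u=np.indices(d.shape); P=np.stack([(u-K[0,2])/K[0,0]*d,(v-K[1,2])/K[1,1]*d,d],-1)
    return (P-t)@R
def wpx(u,v,z):
    "wrist pixel -> world at height z, with the present pose"
    m=camera_model("wrist");o=get_obs();H=np.array(m["hand_eye"]);R=np.array(o["ee_rot"]);p=np.array(o["tcp_pos"])
    c=R@H[:3,3]+p; r=R@H[:3,:3]@np.linalg.solve(np.array(m["K"]),[u,v,1.]); return c+r*(z-c[2])/r[2]
def go(x,y,z,yaw=None):
    "shift in tool axes (mm) and turn (deg) to reach world target; yaw = wanted tool x yaw (mod 180, nearest)"
    o=get_obs();R=np.array(o["ee_rot"]);p=np.array(o["tcp_pos"]);psi=np.degrees(np.arctan2(R[1,0],R[0,0]))
    print("tool mm",np.round(R.T@(np.array([x,y,z])-p)*1000,1),"psi %.1f"%psi,end=" ")
    if yaw is not None:
        t=(psi-yaw+90)%180-90; print("turn %.1f j6 %.0f"%(t,o["joints"][5]),end=" ")
        a=np.radians(psi-t);d=np.array([x,y,z])-p
        print("after turn: x %.1f y %.1f"%(1000*(d[0]*np.cos(a)+d[1]*np.sin(a)),1000*(d[0]*np.sin(a)-d[1]*np.cos(a))))
    else: print()
E
python3 - <<'E'
from h import *
f=np.load("top0.npz");p,d=f["p"],f["d"];W=cloud(d)
for nm,u,v,h in [("nut",311,237,.024),("collar",190,234,.016),("knob",252,235,.03),("pull",148,283,.032),("fake",100,283,.032),("c1",378,233,.05),("c2",416,274,.05)]:
    s=np.zeros(d.shape,bool); s[v-25:v+25,u-22:u+22]=1
    q=W[s&(abs(W[...,2]-h)<.006)&(d>0)]; print(nm,len(q),q.mean(0).round(4),"px",px2w(u,v,h).round(3),end=" ")
    print(cv2.minAreaRect((q[:,:2]*1000).astype(np.float32)))
hsv=cv2.cvtColor(p,cv2.COLOR_BGR2HSV)
m=cv2.inRange(hsv,(105,150,60),(130,255,255))
for c in cv2.findContours(m,0,2)[0]:
    if cv2.contourArea(c)>1500:
        w=np.array([px2w(*q[0],.025)[:2]*1000 for q in c],np.float32); print("tray",c.reshape(-1,2).mean(0),cv2.minAreaRect(w))
cv2.imwrite("pics/row.png",cv2.resize(p[210:310,80:340],None,fx=3,fy=3,interpolation=cv2.INTER_CUBIC))
E
```

```text
nut 260 [ 0.4267 -0.0631  0.0249] px [ 0.426 -0.063  0.024] ((426.79962158203125, -63.192161560058594), (45.8211784362793, 50.50690841674805), 37.12974548339844)
collar 268 [0.4377 0.198  0.0169] px [0.436 0.197 0.016] ((437.1628112792969, 197.93992614746094), (45.07735061645508, 44.842308044433594), 87.35233306884766)
knob 214 [0.4332 0.0626 0.0297] px [0.432 0.063 0.03 ] ((433.4894714355469, 62.56034851074219), (33.740211486816406, 33.561065673828125), 32.89193344116211)
pull 247 [0.3345 0.2823 0.0324] px [0.334 0.279 0.032] ((334.3355407714844, 282.99310302734375), (12.680685997009277, 79.0574722290039), 75.51366424560547)
fake 257 [0.3364 0.3817 0.0322] px [0.336 0.378 0.032] ((336.2953186035156, 382.3913879394531), (79.50657653808594, 13.588804244995117), 12.938697814941406)
c1 454 [ 0.433  -0.2027  0.0516] px [ 0.432 -0.2    0.05 ] ((433.38427734375, -203.1505584716797), (42.4200439453125, 46.946834564208984), 69.30474853515625)
c2 476 [ 0.3462 -0.2802  0.0516] px [ 0.347 -0.276  0.05 ] ((346.2744140625, -281.4739074707031), (47.055877685546875, 41.62946701049805), 12.700428009033203)
tray [453.5862069 195.8      ] ((512.14892578125, -373.1229248046875), (120.77444458007812, 136.49252319335938), 16.78129005432129)
tray [111.90243902 188.25609756] ((534.935546875, 359.9056091308594), (131.4403839111328, 121.11248016357422), 81.31752014160156)
tray [219.80672269 149.12605042] ((619.7820434570312, 133.1792755126953), (124.32254791259766, 128.07763671875), 15.25428295135498)
tray [340.76190476 140.73809524] ((634.1123046875, -131.8520050048828), (124.06880187988281, 130.8623504638672), 9.461535453796387)
```

View pics/row.png

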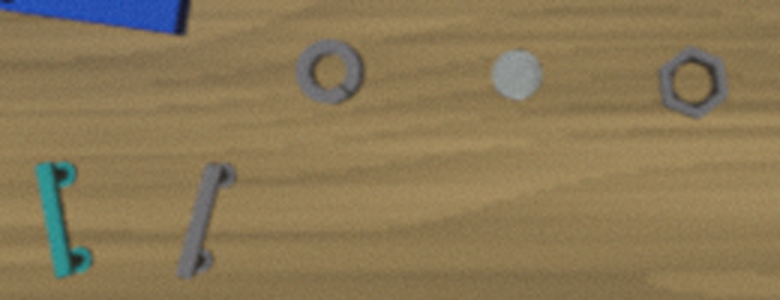

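```bash
python3 -m inch '[[0,0,0,0,-7.7],[0,0,0,0,-7.7],[0,0,0,0,-7.7],[0,0,0,0,-7.6]]' 40; python3 -c "
from h import *
go(.4267,-.0631,.12,7.1)"
```

```text
time_s: 0.5
tcp_pos: [0.2105, 0.4807, 0.25]
ee_rot: [[-0.992, -0.128, -0.0], [-0.128, 0.992, -0.001], [0.001, -0.001, -1.0]]
contact_force: [0.3, 0.8, -0.8]
finger_gap: 0.0851
gripper_force: 0.0
tool mm [-144.8 -566.9  130.2] psi -172.6 turn 0.3 j6 51 after turn: x -147.4 y -566.3
```

```bash
python3 -m inch '[[0,-12,-44,0,0],[0,-12,-44,0,0],[0,-12,-44,0,0],[0,-12,-44,0,0],[0,-12,-44,0,0],[0,-12,-44,0,0],[0,-12,-44,0,0],[0,-12,-44,10,0],[0,-12,-44,10,0],[0,-12,-44,10,0],[0,-12,-44,10,0],[0,-12,-44,10,0]]'; python3 -c "
from h import *
go(.4267,-.0631,.12,7.1)"
```

```text
time_s: 1.7
tcp_pos: [0.4185, -0.0274, 0.1999]
ee_rot: [[-0.992, -0.122, 0.0], [-0.122, 0.992, 0.0], [-0.0, 0.0, -1.0]]
contact_force: [1.4, 0.6, -0.2]
finger_gap: 0.0854
gripper_force: 0.0
tool mm [ -3.8 -36.5  79.9] psi -173.0 turn -0.1 j6 -21 after turn: x -3.7 y -36.5
```

```bash
python3 -m inch '[[0,-2,-20,20,0],[0,-2,-16,20,0],[0,0,0,0,0]]'; python3 - <<'E'
from h import *
go(.4267,-.0631,.02,7.1)
p,d=snapshot("wrist"); cv2.imwrite("pics/w1.png",p)
E
```

```text
time_s: 2.0
tcp_pos: [0.4255, -0.0619, 0.1582]
ee_rot: [[-0.993, -0.12, -0.004], [-0.12, 0.993, 0.001], [0.004, 0.001, -1.0]]
contact_force: [-0.3, 0.6, -0.7]
finger_gap: 0.0857
gripper_force: 0.0
tool mm [ -1.5  -1.6 138.2] psi -173.1 turn -0.2 j6 -25 after turn: x -1.0 y -1.4
```

View pics/w1.png

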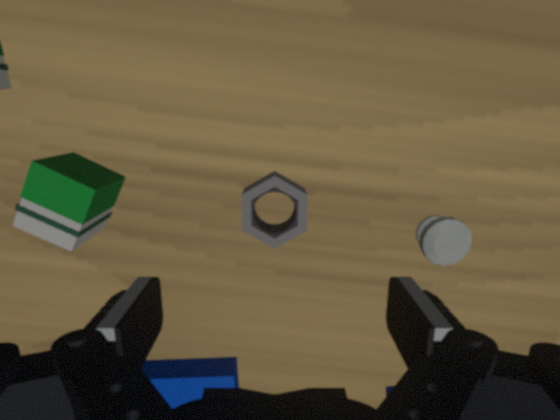

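The wrist view shows the nut centred at (275,208), its flats facing left and right, square to the closing line. Carton1 (70,200) and the knob (445,240) are well clear of the fingers.

```bash
python3 -c "
from h import *
print(wpx(275,207,.024))"; python3 -m inch '[[0,-1,-1,30,0],[0,0,0,30,0],[0,0,0,30,0],[0,0,0,25,0],[0,0,0,15,0],[0,0,0,6,0],[0,0,0,0,0]]' ; python3 -c "
from h import *
go(.4267,-.0631,.02,7.1)"
```

```text
[ 0.42315133 -0.05914851  0.024     ]
time_s: 2.75
tcp_pos: [0.4277, -0.0609, 0.0245]
ee_rot: [[-0.992, -0.124, -0.001], [-0.124, 0.992, 0.0], [0.0, 0.0, -1.0]]
contact_force: [-0.5, 0.1, 0.3]
finger_gap: 0.0856
gripper_force: 0.0
tool mm [ 1.3 -2.1  4.5] psi -172.9 turn 0.0 j6 -25 after turn: x 1.3 y -2.1
```

```bash
python3 -m inch '[[0,1,0,4,0],[0.3,0,0,0,0],[0.4,0,0,0,0],[0.7,0,0,0,0],[0.7,0,0,0,0],[0.7,0,0,0,0],[0.7,0,0,0,0]]' 50; python3 -c "
from h import *
go(.512,-.373,.09,17)"
```

```text
time_s: 3.45
tcp_pos: [0.4271, -0.0618, 0.021]
ee_rot: [[-0.992, -0.123, 0.001], [-0.123, 0.992, -0.0], [-0.001, -0.0, -1.0]]
contact_force: [-2.3, 0.9, 8.6]
finger_gap: 0.0449
gripper_force: 50.6
tool mm [ -46.1 -319.3  -68.9] psi -173.0 turn -10.0 j6 -25 after turn: x 9.9 y -322.5
```

```bash
python3 -m inch '[[0.7,0,0,-20,0],[0.7,0,0,-40,0],[0.7,0,0,-40,0],[0.7,-6,-40,0,0],[0.7,-6,-40,0,0],[0.7,-6,-40,0,0],[0.7,-6,-40,0,0],[0.7,-6,-40,0,0],[0.7,-6,-40,0,0],[0.7,-6,-40,0,0],[0.7,-4,-39,0,0],[0.7,0,0,0,0]]'; python3 - <<'E'
from h import *
go(.512,-.373,.03,17)
p,d=snapshot("wrist"); cv2.imwrite("pics/w2.png",p)
E
```

```text
time_s: 4.65
tcp_pos: [0.5122, -0.3775, 0.1201]
ee_rot: [[-0.993, -0.119, 0.001], [-0.119, 0.993, -0.003], [-0.001, -0.003, -1.0]]
contact_force: [0.2, 0.2, -2.1]
finger_gap: 0.045
gripper_force: 52.6
tool mm [-0.3  4.8 90.1] psi -173.1 turn -10.1 j6 -50 after turn: x -1.1 y 4.4
```

View pics/w2.png

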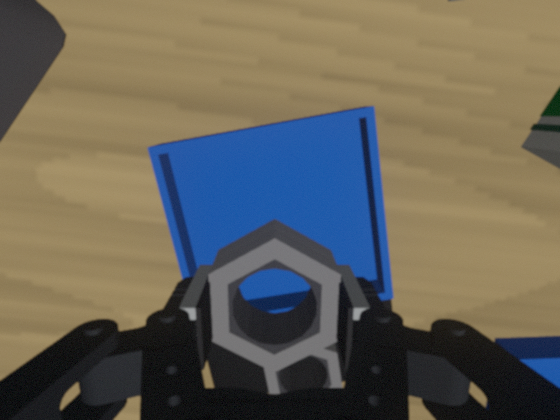

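The nut is held level. The tray's near rim corners are at (150,147) and (374,108), with its right side running down to (391,298). I'll use these to check the tray centre.

```bash
python3 - <<'E'
from h import *
a,b=wpx(150,147,.025)[:2],wpx(374,108,.025)[:2]
e=(a-b)/np.linalg.norm(a-b); x=np.array([-e[1],e[0]]); x*=np.sign(x[0]); print(np.linalg.norm(a-b),(a+b)/2+.06*x,np.degrees(np.arctan2(x[1],x[0])))
go(.512,-.373,.028,17)
E
```

```text
0.12698018428462773 [ 0.51219447 -0.37103063] 16.58572862617063
tool mm [-0.7  1.8 91.8] psi -173.1 turn -10.1 j6 -50 after turn: x -1.0 y 1.6
```

```bash
python3 -m inch '[[0.7,-1,2,25,-5],[0.7,0,0,25,-5],[0.7,0,0,20,0],[0.7,0,0,12,0],[0.7,0,0,6,0],[0.7,0,0,3,0],[0.7,0,0,0,0]]'; python3 -c "
from h import *
go(.512,-.373,.026,17)"
```

```text
time_s: 5.4
tcp_pos: [0.5126, -0.3706, 0.0297]
ee_rot: [[-0.956, -0.293, 0.0], [-0.293, 0.956, -0.0], [-0.0, -0.0, -1.0]]
contact_force: [-0.2, -0.2, -1.3]
finger_gap: 0.0446
gripper_force: 52.7
tool mm [ 1.3 -2.2  3.7] psi -163.0 turn 0.0 j6 -60 after turn: x 1.3 y -2.2
```

```bash
python3 -m inch '[[0.7,0,0,2,0],[0.7,0,0,1,0],[0.7,0,0,0.5,0],[0.7,0,0,0,0]]'
```

```text
time_s: 5.8
tcp_pos: [0.5125, -0.3706, 0.026]
ee_rot: [[-0.956, -0.293, 0.0], [-0.293, 0.956, -0.0], [-0.0, -0.0, -1.0]]
contact_force: [0.4, -0.4, -1.3]
finger_gap: 0.0449
gripper_force: 52.8
```

```bash
python3 -m inch '[[0.7,0,0,0.5,0],[0.7,0,0,0.5,0],[0.7,0,0,0,0]]'
```

```text
time_s: 6.1
tcp_pos: [0.5125, -0.3707, 0.0261]
ee_rot: [[-0.956, -0.293, 0.001], [-0.293, 0.956, -0.001], [-0.0, -0.001, -1.0]]
contact_force: [-3.6, 2.1, 10.4]
finger_gap: 0.0452
gripper_force: 54.1
```

```bash
python3 -m inch '[[0.35,0,0,0,0],[0.28,0,0,0,0],[0.28,0,0,0,0],[0.28,0,0,0,0],[0.28,0,0,-20,0],[0.28,0,0,-40,0],[0.2,0,0,-50,0]]'; python3 - <<'E'
from h import *
go(.4377,.198,.12,None)
p,d=snapshot("wrist"); cv2.imwrite("pics/w3.png",p)
E
```

```text
time_s: 6.8
tcp_pos: [0.5112, -0.3695, 0.1341]
ee_rot: [[-0.956, -0.293, -0.003], [-0.293, 0.956, 0.003], [0.002, 0.004, -1.0]]
contact_force: [-0.1, -1.0, 0.8]
finger_gap: 0.068
gripper_force: 0.0
tool mm [-96.1 564.   16. ] psi -163.0
```

View pics/w3.png

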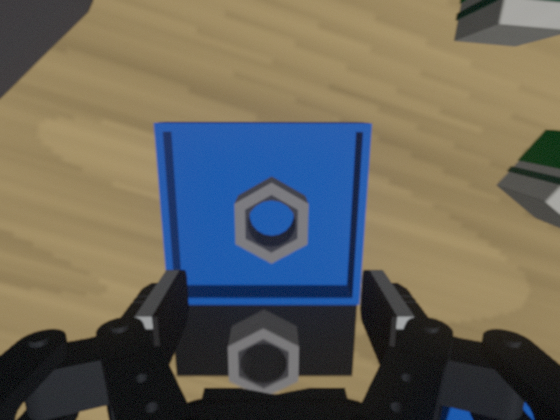

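The nut lies flat in its tray at (272,220), below the nut sample at (263,355). Next is the collar.

```bash
python3 -m inch '[[0.1,-8,45,0,0],[0,-8,47,0,0],[0,-8,47,0,0],[0,-8,47,0,0],[0,-8,47,0,0],[0,-8,47,0,0],[0,-8,47,0,0],[0,-8,47,0,0],[0,-8,47,0,0],[0,-8,47,0,0],[0,-8,48,8,0],[0,-8,48,8,0]]' 40; python3 -c "
from h import *
go(.4377,.198,.022,None)"
```

```text
time_s: 8.05
tcp_pos: [0.4387, 0.1989, 0.1189]
ee_rot: [[-0.956, -0.293, 0.002], [-0.293, 0.956, 0.0], [-0.002, -0.0, -1.0]]
contact_force: [1.2, -0.1, -0.3]
finger_gap: 0.0854
gripper_force: 0.0
tool mm [ 1.3 -0.5 96.9] psi -163.0
```

```bash
python3 -m inch '[[0,1,0,30,0],[0,0,0,30,0],[0,0,0,20,0],[0,0,0,12,0],[0,0,0,6,0],[0.3,0,0,0,0],[0.4,0,0,0,0],[0.7,0,0,0,0],[0.7,0,0,0,0],[0.7,0,0,0,0],[0.7,0,0,0,0]]'; python3 -c "
from h import *
go(.6198,.1332,.12,15.3)"
```

```text
time_s: 9.15
tcp_pos: [0.4384, 0.1968, 0.0219]
ee_rot: [[-0.956, -0.293, 0.002], [-0.293, 0.956, 0.001], [-0.002, 0.0, -1.0]]
contact_force: [-2.0, 0.7, 5.4]
finger_gap: 0.0447
gripper_force: 40.3
tool mm [-154.9 -114.   -97.9] psi -163.0 turn 1.7 j6 -2 after turn: x -158.1 y -109.2
```

```bash
python3 -m inch '[[0.7,0,0,-18,0],[0.7,0,0,-40,0],[0.7,0,0,-40,0],[0.7,-31,-23,0,0.8],[0.7,-31,-23,0,0.8],[0.7,-31,-23,0,0],[0.7,-31,-23,0,0],[0.7,-31,-21,0,0],[0.7,0,0,0,0]]'; python3 - <<'E'
from h import *
go(.6198,.1332,.03,15.3)
p,d=snapshot("wrist"); cv2.imwrite("pics/w4.png",p)
E
```

```text
time_s: 10.05
tcp_pos: [0.6223, 0.1284, 0.1192]
ee_rot: [[-0.965, -0.264, 0.004], [-0.264, 0.965, -0.0], [-0.004, -0.001, -1.0]]
contact_force: [0.6, 1.1, -1.8]
finger_gap: 0.0446
gripper_force: 42.2
tool mm [ 1.5  5.4 89.2] psi -164.7 turn -0.0 j6 -10 after turn: x 1.2 y 5.3
```

View pics/w4.png

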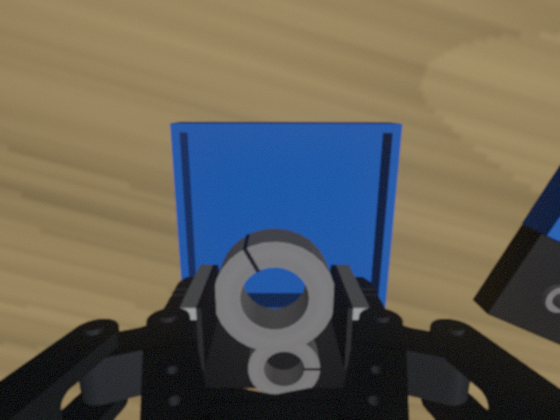

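The collar is held level over the tray that shows the ring sample at (285,368). The tray's near edge runs from (172,123) to (401,123), so its centre is about 5 mm to tool +y, as computed.

```bash
python3 -m inch '[[0.7,1,3,25,0],[0.7,0,2,25,0],[0.7,0,0,20,0],[0.7,0,0,12,0],[0.7,0,0,6,0],[0.7,0,0,3,0],[0.7,0,0,0,0],[0.7,0,0,0.5,0],[0.7,0,0,0.5,0],[0.7,0,0,0,0]]'
```

```text
time_s: 11.1
tcp_pos: [0.6159, 0.135, 0.0272]
ee_rot: [[-0.964, -0.266, 0.001], [-0.266, 0.964, 0.0], [-0.001, -0.0, -1.0]]
contact_force: [-0.4, 0.4, -2.0]
finger_gap: 0.0445
gripper_force: 42.2
```

```bash
python3 -m inch '[[0.7,0,0,0.5,0],[0.7,0,0,0.5,0],[0.7,0,0,0,0]]'
```

```text
time_s: 11.4
tcp_pos: [0.6159, 0.135, 0.0269]
ee_rot: [[-0.964, -0.266, 0.001], [-0.266, 0.964, 0.0], [-0.001, -0.0, -1.0]]
contact_force: [-3.8, -0.2, 9.2]
finger_gap: 0.0444
gripper_force: 43.3
```

Contact; release and go to the knob.

```bash
python3 -m inch '[[0.35,0,0,0,0],[0.28,0,0,0,0],[0.28,0,0,0,0],[0.28,0,0,0,0],[0.28,0,0,-20,0],[0.28,0,0,-40,0],[0.2,0,0,-40,0]]'; python3 - <<'E'
from h import *
go(.4333,.0626,.12,None)
p,d=snapshot("wrist"); cv2.imwrite("pics/w5.png",p)
E
```

```text
time_s: 12.1
tcp_pos: [0.6149, 0.1349, 0.1262]
ee_rot: [[-0.964, -0.266, -0.002], [-0.266, 0.964, -0.0], [0.002, 0.0, -1.0]]
contact_force: [1.6, 1.1, 0.0]
finger_gap: 0.0682
gripper_force: 0.0
tool mm [194.3 -21.3   6.6] psi -164.6
```

View pics/w5.png

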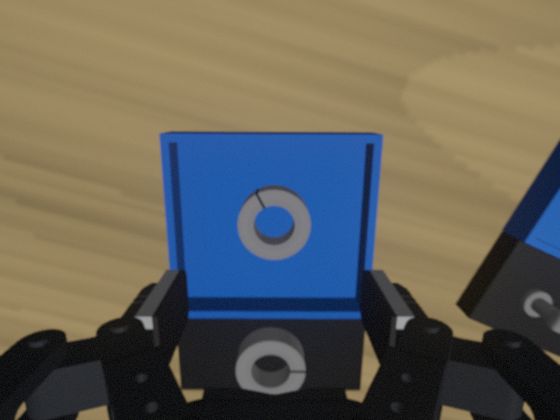

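The collar lies flat in the middle of its tray at (274,223). Now the knob.

```bash
python3 -m inch '[[0.1,38,-4,0,0],[0.1,39,-4,0,0],[0.1,39,-4,0,0],[0.1,39,-4,0,0],[0.1,39,-5,0,0],[0.1,0,0,0,0]]'; python3 - <<'E'
from h import *
go(.4333,.0626,.022,None)
p,d=snapshot("wrist"); cv2.imwrite("pics/w6.png",p)
E
```

```text
time_s: 12.75
tcp_pos: [0.4287, 0.0622, 0.1251]
ee_rot: [[-0.964, -0.266, -0.005], [-0.266, 0.964, -0.0], [0.005, 0.001, -1.0]]
contact_force: [0.1, -0.2, 0.1]
finger_gap: 0.0767
gripper_force: 0.0
tool mm [ -5.   -1.  103.1] psi -164.6
```

View pics/w6.png

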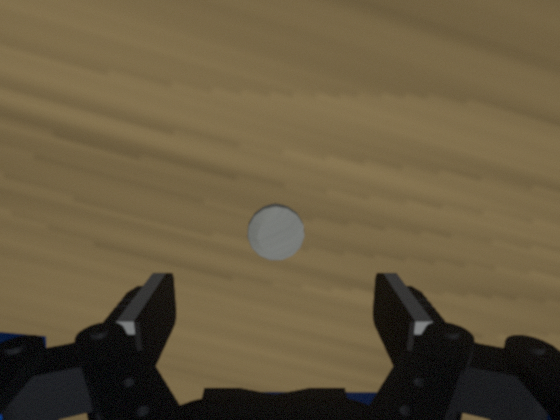

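The knob's head is at (276,233), centred between the pads.

```bash
python3 -c "
from h import *
print(wpx(276,233,.028))"; python3 -m inch '[[0,-4,0,30,0],[0,0,0,30,0],[0,0,0,20,0],[0,0,0,12,0],[0,0,0,9,0],[0.3,0,0,0,0],[0.45,0,0,0,0],[0.8,0,0,0,0],[0.8,0,0,0,0],[0.8,0,0,0,0],[0.8,0,0,0,0],[0.8,0,0,0,0]]' 35; python3 -c "
from h import *
go(.634,-.132,.12,9.5)"
```

```text
[0.43613794 0.06614521 0.028     ]
time_s: 14.0
tcp_pos: [0.4388, 0.0642, 0.0257]
ee_rot: [[-0.964, -0.266, 0.002], [-0.266, 0.964, 0.0], [-0.002, -0.0, -1.0]]
contact_force: [-0.8, -0.8, 6.8]
finger_gap: 0.0341
gripper_force: 34.1
tool mm [-136.  -241.2  -93.9] psi -164.5 turn 6.0 j6 -17 after turn: x -160.1 y -225.7
```

```bash
python3 -m inch '[[0.8,0,0,-10,0],[0.8,0,0,-30,0],[0.8,0,0,-40,0],[0.8,0,0,-15,0],[0.8,-18,-40,0,0],[0.8,-22,-40,0,0],[0.8,-24,-40,0,0],[0.8,-24,-40,0,0],[0.8,-24,-40,0,0],[0.8,-24,-41,0,0],[0.8,0,0,0,3],[0.8,0,0,0,3]]'; python3 - <<'E'
from h import *
go(.634,-.132,.03,9.5)
p,d=snapshot("wrist"); cv2.imwrite("pics/w7.png",p)
E
```

```text
time_s: 15.2
tcp_pos: [0.634, -0.1332, 0.1201]
ee_rot: [[-0.987, -0.161, 0.0], [-0.161, 0.987, -0.0], [-0.0, -0.0, -1.0]]
contact_force: [-0.4, 0.0, -0.3]
finger_gap: 0.0342
gripper_force: 35.1
tool mm [-0.2  1.2 90.1] psi -170.8 turn -0.3 j6 -28 after turn: x -0.2 y 1.2
```

View pics/w7.png

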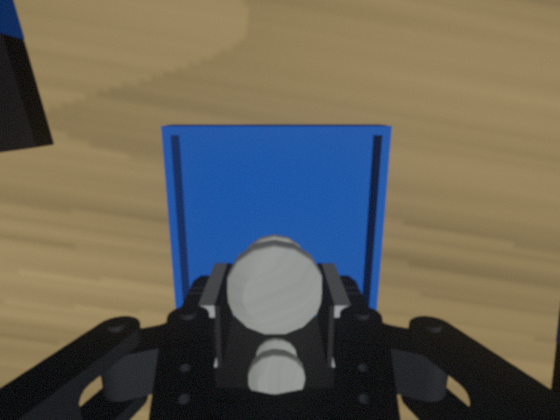

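The knob is held upright over the tray with the knob sample at (276,370). The tray is centred, with its near edge from (164,127) to (390,127).

```bash
python3 -m inch '[[0.8,0,0,25,0],[0.8,0,0,25,0],[0.8,0,0,20,0],[0.8,0,0,10,0],[0.8,0,0,6,0],[0.8,0,0,1,0],[0.8,0,0,0,0]]'
```

```text
time_s: 15.95
tcp_pos: [0.6339, -0.132, 0.0337]
ee_rot: [[-0.986, -0.164, 0.001], [-0.164, 0.986, -0.0], [-0.001, -0.001, -1.0]]
contact_force: [0.2, 0.0, -0.4]
finger_gap: 0.0336
gripper_force: 35.1
```

```bash
python3 -m inch '[[0.8,0,0,0.7,0],[0.8,0,0,0.5,0],[0.8,0,0,0,0]]'
```

```text
time_s: 16.25
tcp_pos: [0.6335, -0.132, 0.032]
ee_rot: [[-0.986, -0.164, 0.0], [-0.164, 0.986, -0.0], [-0.0, -0.0, -1.0]]
contact_force: [1.0, 0.5, -0.9]
finger_gap: 0.0342
gripper_force: 35.1
```

```bash
python3 -m inch '[[0.8,0,0,0.5,0],[0.8,0,0,0,0]]'
```

```text
time_s: 16.45
tcp_pos: [0.6333, -0.1319, 0.0311]
ee_rot: [[-0.986, -0.164, -0.0], [-0.164, 0.986, 0.0], [0.0, 0.0, -1.0]]
contact_force: [-0.5, -0.4, 0.0]
finger_gap: 0.0337
gripper_force: 35.1
```

```bash
python3 -m inch '[[0.8,0,0,0.5,0],[0.8,0,0,0,0]]'
```

```text
time_s: 16.65
tcp_pos: [0.6333, -0.1319, 0.0308]
ee_rot: [[-0.986, -0.164, 0.0], [-0.164, 0.986, -0.0], [-0.0, -0.0, -1.0]]
contact_force: [-0.2, 0.8, 2.9]
finger_gap: 0.0336
gripper_force: 35.3
```

```bash
python3 -m inch '[[0.8,0,0,0.4,0],[0.8,0,0,0,0]]'
```

```text
time_s: 16.85
tcp_pos: [0.6334, -0.132, 0.0308]
ee_rot: [[-0.986, -0.164, 0.0], [-0.164, 0.986, -0.0], [-0.0, -0.0, -1.0]]
contact_force: [-3.0, -0.0, 5.8]
finger_gap: 0.0338
gripper_force: 35.6
```

```bash
python3 -m inch '[[0.5,0,0,0,0],[0.4,0,0,0,0],[0.35,0,0,0,0],[0.35,0,0,0,0],[0.35,0,0,-15,0],[0.35,0,0,-40,0],[0.35,0,0,-40,0]]'; python3 - <<'E'
from h import *
go(.3345,.2826,.12,-14.5)
p,d=snapshot("wrist"); cv2.imwrite("pics/w8.png",p)
E
```

```text
time_s: 17.55
tcp_pos: [0.6328, -0.1317, 0.1267]
ee_rot: [[-0.986, -0.164, -0.001], [-0.164, 0.986, 0.0], [0.001, 0.001, -1.0]]
contact_force: [1.2, -0.9, -0.2]
finger_gap: 0.0553
gripper_force: 0.0
tool mm [226.2 457.7   7.2] psi -170.6 turn 23.9 j6 -28 after turn: x 392.5 y 326.5
```

View pics/w8.png

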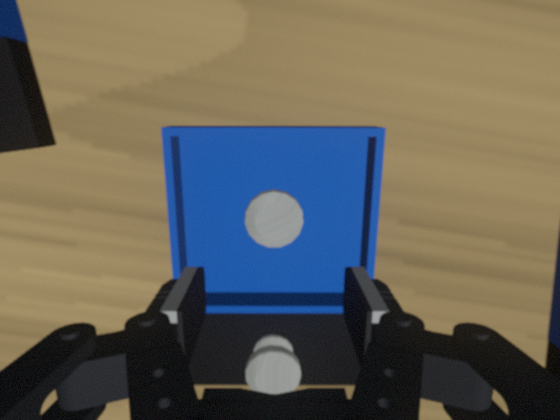

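The knob stands on its foot in its tray at (274,219). Now the pull.

```bash
python3 -m inch '[[0.35,20,40,0,0],[0.35,20.5,41.5,0,0],[0.35,20.5,41.5,0,0],[0.35,20.5,41.5,0,0],[0.35,20.5,41.5,0,0],[0.35,20.5,41.5,0,0],[0.35,20.5,41.5,0,0],[0.35,20.5,41.5,0,0],[0.35,20.5,41.5,0,0],[0.35,20.5,41.5,0,0],[0.35,21,42,0,0]]'; python3 -m inch '[[0.35,0,0,0,8],[0.35,0,0,0,8],[0.35,0,0,0,7.9],[0.35,0,0,0,0]]' 40; python3 - <<'E'
from h import *
go(.3345,.2826,.026,-14.5)
p,d=snapshot("wrist"); cv2.imwrite("pics/w9.png",p)
E
```

```text
time_s: 18.7
tcp_pos: [0.3354, 0.2819, 0.1263]
ee_rot: [[-0.986, -0.164, 0.002], [-0.164, 0.986, 0.001], [-0.002, 0.001, -1.0]]
contact_force: [0.6, 0.5, -0.9]
finger_gap: 0.0555
gripper_force: 0.0
time_s: 19.1
tcp_pos: [0.3363, 0.2807, 0.126]
ee_rot: [[-0.968, 0.251, 0.001], [0.251, 0.968, 0.001], [-0.001, 0.001, -1.0]]
contact_force: [0.3, 0.2, 0.1]
finger_gap: 0.0554
gripper_force: 0.0
tool mm [  2.3   1.2 100. ] psi 165.5 turn -0.0 j6 45 after turn: x 2.2 y 1.3
```

View pics/w9.png

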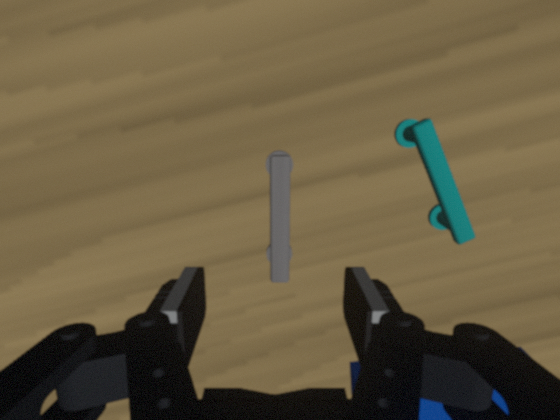

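The grey pull's bar is at (280,217), parallel to the tool's x axis. The turquoise look-alike at (445,180) is well clear.

```bash
python3 -c "
from h import *
w=wpx(280,217,.032);print(w);go(w[0],w[1],.026)"; python3 -m inch '[[0.35,1,2,30,0],[0.35,0,0,30,0],[0.35,0,0,20,0],[0.35,0,0,12,0],[0.35,0,0,8,0],[0.5,0,0,0,0],[0.65,0,0,0,0],[0.8,0,0,0,0],[1,0,0,0,0],[1,0,0,0,0],[1,0,0,0,0],[1,0,0,0,0]]' 40; python3 -c "
from h import *
go(.535,.360,.12,-8.7)"
```

```text
[0.3309628 0.2873241 0.032    ]
tool mm [ 7.   5.1 99.9] psi 165.7 
time_s: 20.35
tcp_pos: [0.3362, 0.2829, 0.0258]
ee_rot: [[-0.968, 0.249, 0.001], [0.249, 0.968, 0.001], [-0.001, 0.001, -1.0]]
contact_force: [0.7, 0.0, 6.1]
finger_gap: 0.0109
gripper_force: 40.2
tool mm [-173.4  124.3  -93.9] psi 165.6 turn -5.7 j6 45 after turn: x -184.8 y 106.3
```

```bash
python3 -m inch '[[1,0,0,-10,0],[1,0,0,-30,0],[1,0,0,-40,0],[1,0,0,-15,0],[1,-34,25,0,0],[1,-35,25,0,0],[1,-35,25,0,0],[1,-35,25,0,0],[1,-35,25,0,0],[1,0,0,0,-5.7],[1,0,0,0,0]]'; python3 - <<'E'
from h import *
go(.535,.360,.03,-8.7)
p,d=snapshot("wrist"); cv2.imwrite("pics/w10.png",p)
E
```

```text
time_s: 21.45
tcp_pos: [0.5356, 0.3601, 0.1199]
ee_rot: [[-0.989, 0.151, -0.001], [0.151, 0.989, -0.0], [0.001, -0.001, -1.0]]
contact_force: [-0.5, -0.0, -1.4]
finger_gap: 0.0113
gripper_force: 39.3
tool mm [ 0.5 -0.1 89.9] psi 171.3 turn 0.0 j6 36 after turn: x 0.6 y -0.2
```

View pics/w10.png

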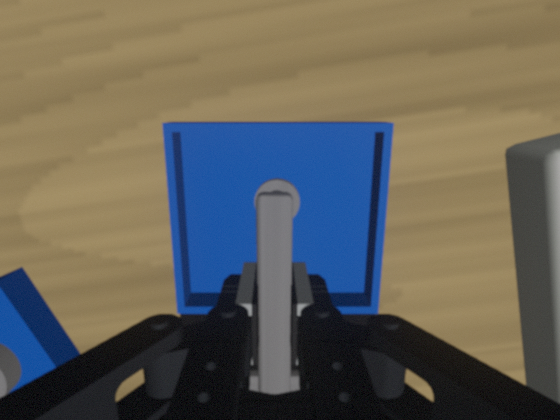

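```bash
python3 - <<'E'
from h import *
a,b=wpx(165,123,.025)[:2],wpx(391,123,.025)[:2]
e=(a-b)/np.linalg.norm(a-b); x=np.array([-e[1],e[0]]); x*=np.sign(x[0]); c=(a+b)/2+.06*x; print(np.linalg.norm(a-b),c)
n,f=wpx(275,194,.126)[:2],wpx(275,390,.126)[:2]; print(np.linalg.norm(n-f),(n+f)/2)
d=c-(n+f)/2; R=np.array(get_obs()["ee_rot"]); print("bar to tray centre, tool mm",R[:2,:2].T@d*1000)
E
```

```text
0.1258957857354607 [0.53427003 0.36361331]
0.0732180406031296 [0.5289621  0.36272032]
bar to tray centre, tool mm [-5.10737048  1.69888518]
```

```bash
python3 -m inch '[[1,-3,1,25,0],[1,0,0,25,0],[1,0,0,20,0],[1,0,0,10,0],[1,0,0,6,0],[1,0,0,1,0],[1,0,0,0,0]]'
```

```text
time_s: 22.2
tcp_pos: [0.5388, 0.361, 0.0341]
ee_rot: [[-0.988, 0.153, 0.001], [0.153, 0.988, 0.001], [-0.001, 0.001, -1.0]]
contact_force: [-0.6, 0.3, -1.2]
finger_gap: 0.0115
gripper_force: 39.3
```

```bash
python3 -m inch '[[1,0,0,0.7,0],[1,0,0,0.7,0],[1,0,0,0.5,0],[1,0,0,0,0]]'
```

```text
time_s: 22.6
tcp_pos: [0.5385, 0.3608, 0.0314]
ee_rot: [[-0.988, 0.152, 0.0], [0.152, 0.988, 0.0], [-0.0, 0.0, -1.0]]
contact_force: [-0.6, -0.6, -0.8]
finger_gap: 0.0111
gripper_force: 39.3
```

```bash
python3 -m inch '[[1,0,0,0.5,0],[1,0,0,0,0]]'
```

```text
time_s: 22.8
tcp_pos: [0.5386, 0.3608, 0.031]
ee_rot: [[-0.988, 0.152, 0.0], [0.152, 0.988, 0.0], [-0.0, 0.0, -1.0]]
contact_force: [-0.7, 0.4, 1.4]
finger_gap: 0.0113
gripper_force: 39.6
```

```bash
python3 -m inch '[[1,0,0,0.4,0],[1,0,0,0,0]]'; python3 -m inch '[[0.8,0,0,0,0],[0.7,0,0,0,0],[0.6,0,0,0,0],[0.6,0,0,0,0],[0.6,0,0,-15,0],[0.6,0,0,-40,0],[0.6,0,0,-40,0],[0.6,0,0,-40,0],[0.6,40,0,0,0],[0.6,40,0,0,0],[0.6,40,0,0,0],[0.6,40,0,0,0]]'; python3 - <<'E'
from h import *
p,d=snapshot("top"); cv2.imwrite("pics/top1.png",p); W=cloud(d)
p2,_=snapshot("wrist"); cv2.imwrite("pics/w11.png",cv2.hconcat([cv2.resize(p2,(400,300)),cv2.resize(p[60:250,60:500],(400,300))]))
o=get_obs(); print(o["tcp_pos"])
for nm,u,v,h in [("c1",378,233,.05),("c2",416,274,.05),("fake",100,283,.032)]:
    s=np.zeros(d.shape,bool); s[v-25:v+25,u-22:u+22]=1
    q=W[s&(abs(W[...,2]-h)<.006)&(d>0)]; print(nm,len(q),q.mean(0).round(4))
E
```

```text
time_s: 23.0
tcp_pos: [0.5386, 0.3609, 0.0309]
ee_rot: [[-0.988, 0.152, 0.0], [0.152, 0.988, 0.0], [-0.0, 0.0, -1.0]]
contact_force: [-2.1, -0.2, 5.5]
finger_gap: 0.0111
gripper_force: 40.1
time_s: 24.2
tcp_pos: [0.379, 0.3852, 0.1666]
ee_rot: [[-0.988, 0.153, 0.001], [0.153, 0.988, 0.001], [-0.001, 0.001, -1.0]]
contact_force: [-0.2, 0.4, -0.0]
finger_gap: 0.0346
gripper_force: 0.0
[0.37580916 0.38522166 0.16654788]
c1 457 [ 0.4329 -0.2027  0.0516]
c2 483 [ 0.3462 -0.2803  0.0516]
fake 257 [0.3365 0.3817 0.0322]
```

View pics/w11.png

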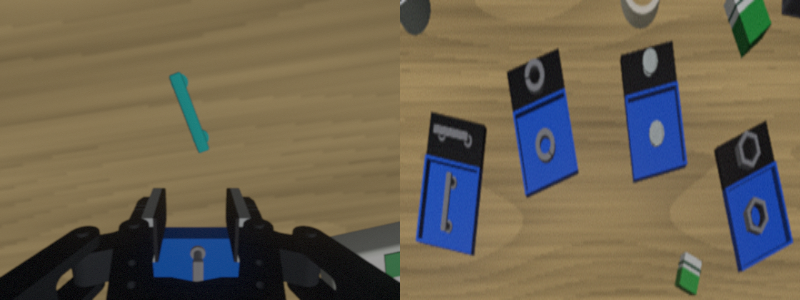

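The top view shows all four pieces in their matching trays: pull (447,203), collar (545,145), knob (656,133) and nut (757,215) in the right half. The pull stands on both feet. Both cartons and the look-alike are where they were.

```bash
python3 -m inch '[[0.6,0,0,0,0],[0.6,0,0,0,0]]' && python3 -c "
from cell import close_job
print(close_job())"
```

```text
time_s: 24.5
tcp_pos: [0.3815, 0.3853, 0.1662]
ee_rot: [[-0.988, 0.152, 0.001], [0.152, 0.988, 0.001], [-0.001, 0.001, -1.0]]
contact_force: [0.3, -0.2, -1.0]
finger_gap: 0.0343
gripper_force: 0.0
the job is handed in; nothing more can be done
None
```

All four pieces are set down in their matching trays, the knob and the pull standing on their feet; the cartons and the turquoise look-alike were left where they stood, and the job was handed in at 24.5 s.

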